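# Load a tube carrier through the spring flap of an analyser lane

## Robot

A 7-joint arm with a two-finger parallel gripper is mounted at the origin on the work surface. World frame = base frame: x ahead of the robot, y to its left, z up, the work surface at z = 0. Lengths are in mm, angles in rad, forces in N, time in s.
With the tool pointing down it reaches from about 400 to 875 mm from the base axis. Payload 4.4 kg.
Tool frame: the origin (TCP) lies between the finger pads; the fingertips stand ctrl.finger_overhang ahead of it and the grasp point (between the pads) lies 11 mm behind it (ctrl.finger_overhang is the distance from the TCP to the fingertips, in mm); z points along the fingers, y is the direction in which the jaws open and shut (so a half turn about z gives the same grasp; the last joint's range is limited). The gripper opens to 85 mm and grips with 20 to 120 N. Pads are 22 mm wide; open, the fingers measure 114 mm over their backs; the gripper's body (76 mm by 85 mm) begins 54 mm behind the grasp point. The pads swing forward as they close: fully open they stand 13 mm farther back than shut.
Start: joints at [1.193, 0.628, 0.038, 1.517, -0.027, 0.996, -0.02], TCP at [199.429, -618.664, 239.313] pointing down, gripper open.
Joint ranges: [-3.06, 3.06], [-0.37, 2.12], [-1.25, 1.32], [0.18, 2.47], [-1.1, 4.24], [0.23, 1.98], [-2.94, 2.94]. Speed limits (rad/s): [2.57, 2.57, 3.14, 3.14, 3.14, 3.14, 3.14].

## Interface

Orientations are given as [roll, pitch, yaw] about the fixed x, y, z axes, in that order (R = Rz(yaw) Ry(pitch) Rx(roll)).
In Python, from cell import ctrl gives the robot as it stands. The module is installed in compiled form; this text tells all that it offers.
- The arm moves only by the tool step_arm, never from a script. Its argument "deltas" is a list that holds one entry, the list of rows, each a list of 7 numbers: the opening, from 0 (shut) to 1 (fully open), then the shift along the world's x, y, z in mm, then the turn, a rotation vector about the world's x, y, z in rad. In form: [[[grip, tx, ty, tz, rx, ry, rz], ...]]. A call has 1 to 10 rows; each row shifts and turns the commanded pose from where the row before left it; what a row does not reach is not made up. A row lasts 1/12 s, in which the tool goes at most 41.7 mm and 7.16 degrees, less where a joint would pass 70% of its speed; a pose out of reach is approached as far as the arm can. A call is refused whole if a number of a shift passes 41.7 or a number of a turn 0.125, either way. A call with a gripper value outside its range is refused whole. The fingers move at their own pace and stop on an object; the grip force is fixed at half the most. Time passes only in rows, so rows that do not move let the fingers close. It gives the time, the measured TCP pose, the force and the opening at its end, in the units of the state.
- ctrl.read_state(): the state, without advancing time (a new reading comes with each control period).
- ctrl.get_image(name): name is "scene" or "top"; returns (picture, depth): 480x640x3 uint8, red, green, blue; 480x640 float32, mm along the optical axis (not along the pixel's ray), 0 where there is no reading.
- ctrl.camera_info(name): a dict with "intrinsics" (3x3 intrinsics, pixels), "rvec" (rotation vector, rad) and "tvec" (3), from world to camera coordinates, as OpenCV has them. Camera axes: x right, y down, z forward; pixel columns grow to the right and rows downward; lengths in mm; the calibration is good to about 2 mm. A picture is of the moment at which its call begins. camera_info takes no time and is no camera call.
- ctrl.finish_job(): hands the job in, once; it reports no verdict.
The state is a dict: "clock": time; "qpos": joint angles; "qd": joint speeds; "tau": joint torques, N m; "eef_pos": TCP position; "tool_rot": TCP orientation; "force": force on the tool from outside, world axes, zero at the start; "torque": the same for the moment, N m; "width": finger opening in mm.
Only numpy, scipy, OpenCV 4.12 (cv2) and the standard library are available. Lean on these libraries where they do the work, as an engineer would, in place of code of your own. Each camera call takes 0.05 s, during which the arm holds its last target.

## Task

Load the carrier that holds the tubes (not the empty one) into the sample lane: stand it at the flared mouth, push it in past the spring flap, and go on until it has pushed the brass plunger of the end stop all the way in, so that the flap swings shut behind it. Keep the tubes upright, never force the carrier against the walls, flap or stop (stay under 25 newtons), then let go and leave everything else where it stands.

Things in the scene. Friction and masses are not known exactly. Their poses are not given: they have to be found in the camera images.
- carrier: Carrier to load: white plastic bar 110 long (x), 26 wide (y), 30 mm high, half-round ends (radius 13), about 0.22 kg. Mid-top grip tab 20 long (x), 12 thick (y), from 30 to 81 mm above the underside. Four capped tubes, 13 thick, tops at 75 mm, at x = -44, -27, 27, 44 mm. Either end may go first. Origin: centre of the underside.
- empty_carrier: The same carrier without tubes; leave alone. Origin: centre of the underside.
- lane: Fixed loading lane. Origin: underside of its base plate, below the middle of the shut flap; x along the lane, inwards, y left, z up. Plate 6 mm thick, from x = -150 (apron, 94 mm wide) to 220 mm. Walls up to 39 mm above the underside, 30 mm apart inside (y = -15 to 15), flaring from x = -20 to a mouth about 73 mm wide at x = -60 mm.
- lips (a point): Middle of the slot between two lips over the lane, at x = 85 mm of the lane, 43 mm above its underside. The lips run from x = 35 to 135 mm, 39 to 43 mm above the underside, 18 mm apart: tab and tubes travel in this slot, and the carrier can only come in lengthways past the flap.
- stop_slot (a point): Middle of the stop's range, 155 mm along the lane, 22 mm above its underside. The end stop, a steel block 30 mm long, 36 mm high, topped by a black knob to 54 mm, is clamped anywhere within 18 mm of it: the tip of its plunger (brass, 14 mm thick, on the lane's middle line, facing the flap), when out, lies at 137 to 173 mm. Where exactly is not measured: feel for it.
- flap (a joint): Sheet steel spring flap across the lane at x = 0: 29 wide, 26 high, 3 mm thick, top 35 mm above the underside, upright hinge at y = 17.5 mm. 0 = shut, up to 1.75 rad pushed inwards; opens inwards only. Spring 0.04 N m/rad plus 0.03 N m when shut: presses on the carrier with 1 to 4 N, swings shut once the carrier's rear end is 30 mm past x = 0.
- plunger (a joint): Brass plunger of the end stop, m: 0 = out (start), 0.006 = all the way in, solid. It yields at about 4 N and stays where it is pushed.
- dish: Shallow glass dish, 60 mm wide, 14 mm high; leave alone. Origin: centre of the underside.
- reagent: Amber bottle, 48 mm thick, 100 mm high; leave alone. Origin: centre of the underside.
- cap_jar: Clear jar, 52 mm thick, 55 mm high; leave alone. Origin: centre of the underside.
- marker: White marker pen, 12 mm thick, 130 mm long, lying; leave alone. Origin: middle of its length, on the underside.
- beaker: Glass beaker, 60 mm thick, 80 mm high; leave alone. Origin: centre of the underside.
Things that resemble listed ones, but are neither listed nor needed, are in the scene too. Leave any purple look-alike of the carrier alone.

How it is judged:
By the outcome, as a careful person would: the job done as asked, in the order asked, and still so for the second after the job is handed in, with the robot touching nothing.
It also fails if it takes over 69 s, if anything falls off the work surface, if the arm or the gripper's body presses on something with over 40 N, if the wrist force passes 120 N, or if a joint passes its speed limit or range.

## Working session

There is one attempt and no reset: what is moved stays moved. The work goes in short steps, Python scripts to look and compute and a tool call to move; the robot and the scene stay as the last step left them, time stands still between calls to the robot, and variables do not carry over. Pictures are saved under pics/ and viewed, and the job is handed in when it is done.

Besides the shell and the picture viewer there is one more tool, called after "Request:" as name([rows], argument=value, ...), one row to a line, values as JSON. step_arm: Moves the arm, as the interface text tells. Its arguments: {"type":"object","properties":{"deltas":{"type":"array"}},"required":["deltas"]}

```bash
mkdir -p pics
python3 - <<'E'
from cell import ctrl
import cv2,numpy as np
s=ctrl.read_state(); print(s, ctrl.finger_overhang)
for n in("scene","top"):
    im,d=ctrl.get_image(n); cv2.imwrite(f"pics/{n}0.png",im[:,:,::-1]); np.savez(f"{n}0.npz",im=im,d=d)
    print(n,ctrl.camera_info(n))
E
```

```text
{'clock': 0.0, 'qpos': array([ 1.19319022,  0.62935008,  0.03839812,  1.51836274, -0.02703919,
        0.99629179, -0.02003057]), 'qd': array([-0.00085412,  0.00225058,  0.00072625,  0.00148925,  0.0009208 ,
        0.00123944, -0.00080058]), 'tau': array([ 6.70963873e-04, -5.63400793e+01,  1.22652970e+00, -1.93446779e+01,
        1.11273938e-02,  1.06951417e-02,  3.88302638e-06]), 'eef_pos': array([ 199.28266106, -618.06042603,  238.38737365]), 'tool_rot': array([-3.13969651e+00, -3.34399746e-05,  3.11789753e-01]), 'force': array([-0.52984632,  0.57201477, -0.46457125]), 'torque': array([ 0.03054923,  0.00675884, -0.01333256]), 'width': 85.35984093403418} 8.0
scene {'intrinsics': array([[505.24605874,   0.        , 310.74516833],
       [  0.        , 505.24605874, 230.49591438],
       [  0.        ,   0.        ,   1.        ]]), 'rvec': array([ 1.77910885,  1.70351333, -0.74495678]), 'tvec': array([  37.33827556, -317.36216995, 1442.35847096])}
top {'intrinsics': array([[481.59839052,   0.        , 317.3503406 ],
       [  0.        , 481.59839052, 239.99071722],
       [  0.        ,   0.        ,   1.        ]]), 'rvec': array([ 2.12410763, -2.11143009,  0.21010886]), 'tvec': array([-36.64269359, 570.89927009, 853.57174228])}
```

View pics/scene0.png

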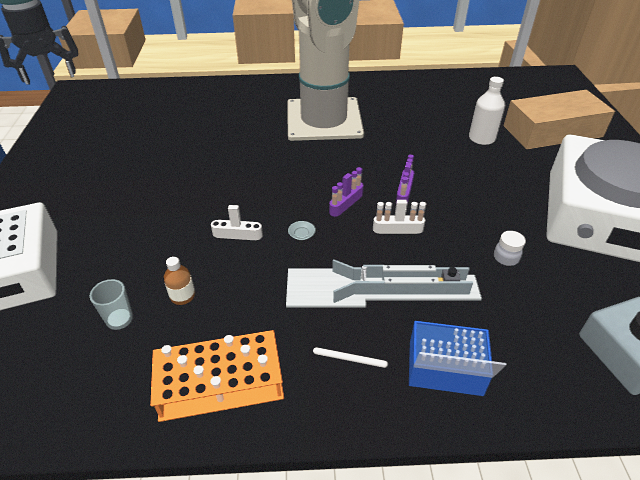

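View pics/top0.png

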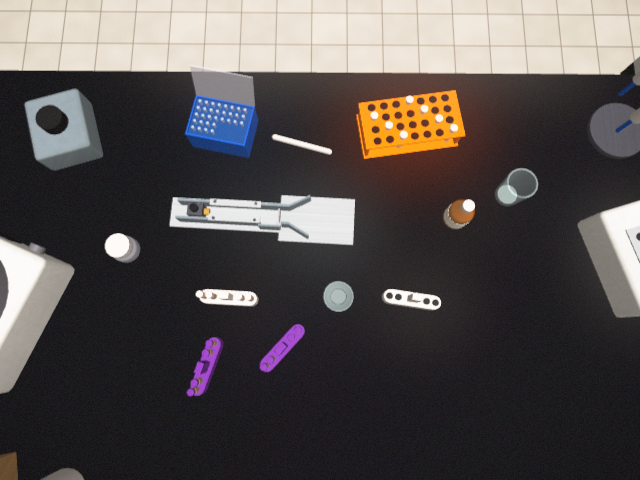

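The scene view shows the carrier with tubes at about (399,220), the empty one at (237,225), and the lane with its mouth at (345,280) and its stop at (453,275). In the top view these are at (227,297), (412,299), (290,215) and (197,209). Next I'll deproject them.

```bash
cat > h.py <<'E'
import numpy as np,cv2
from cell import ctrl
def cam(n):
    c=ctrl.camera_info(n);R=cv2.Rodrigues(np.array(c["rvec"]))[0];return c["intrinsics"],R,np.array(c["tvec"])
def cloud(n,d):
    K,R,t=cam(n);v,u=np.mgrid[0:480,0:640]
    P=np.stack([(u-K[0,2])/K[0,0]*d,(v-K[1,2])/K[1,1]*d,d],-1)
    W=(P-t)@R; W[d<=0]=np.nan; return W
def proj(n,p):
    K,R,t=cam(n);q=np.atleast_2d(p)@R.T+t;q=q@K.T;return q[:,:2]/q[:,2:]
def onplane(n,u,v,z):
    K,R,t=cam(n);r=R.T@np.linalg.inv(K)@np.array([u,v,1.]);o=-R.T@t;return o+r*(z-o[2])/r[2]
E
python3 - <<'E'
from h import *
im={};
for n in("top","scene"):
    f=np.load(n+"0.npz");W=cloud(n,f["d"]);im[n]=f["im"]
    for nm,(a,b,c,d) in {"top":{"car":(190,280,265,315),"lane":(160,185,365,250)},"scene":{"car":(365,195,432,240),"lane":(280,255,490,312)}}[n].items():
        w=W[b:d,a:c]; c3=f["im"][b:d,a:c].astype(int)
        m=(w[...,2]>(4 if nm=="lane" else 8)); p=w[m]
        print(n,nm,m.sum(),np.percentile(p,[1,50,99],axis=0).round(1).tolist())
    print("table z",np.nanmedian(W[320:330,300:360,2]) )
    cv2.imwrite(f"pics/{n}_z.png",cv2.resize(f["im"][185:250,165:365] if n=="top" else f["im"][195:310,280:490],None,fx=3.8,fy=3.8,interpolation=cv2.INTER_CUBIC)[:,:,::-1])
f=np.load("top0.npz")
cv2.imwrite("pics/top_c.png",cv2.resize(f["im"][280:316,185:265],None,fx=9,fy=9,interpolation=cv2.INTER_CUBIC)[:,:,::-1])
E
```

```text
top car 814 [[451.8, 83.0, 11.7], [463.1, 132.1, 32.5], [479.8, 185.7, 82.5]]
top lane 6106 [[578.7, -102.9, 4.1], [627.5, 45.4, 7.3], [671.3, 259.0, 47.2]]
table z -0.039882926244686104
scene car 1325 [[382.5, 81.5, 8.7], [471.0, 135.3, 32.6], [481.0, 185.5, 81.8]]
scene lane 6718 [[577.9, -105.1, 4.2], [644.5, 61.2, 13.1], [671.3, 256.3, 46.7]]
table z 0.31873579364801324
```

View pics/top_z.png

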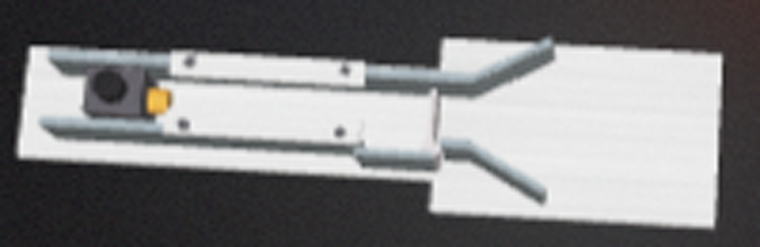

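View pics/scene_z.png

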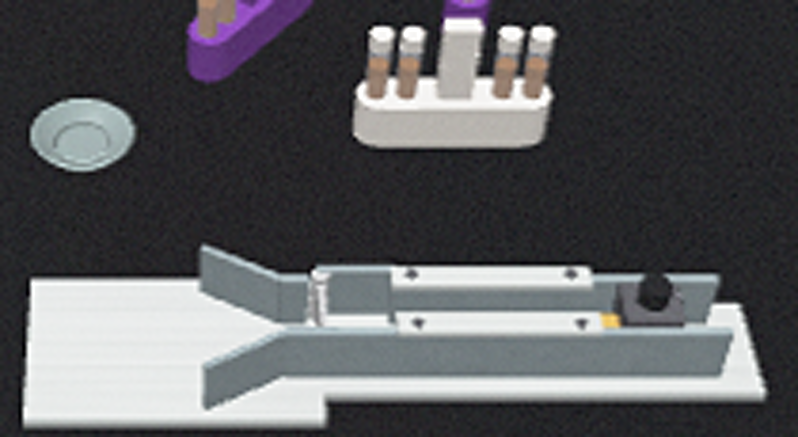

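View pics/top_c.png

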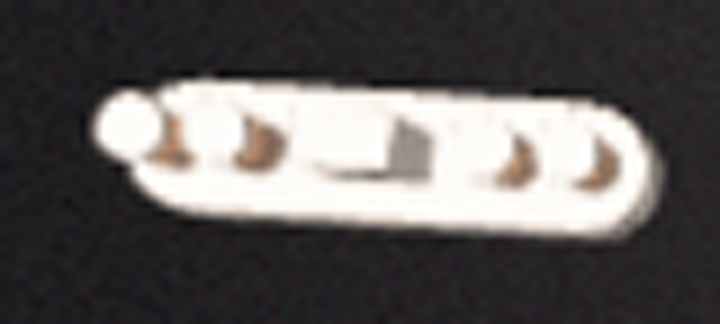

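```bash
cat > fit.py <<'E'
from h import *
def rect(p):
    (c,wh,a)=cv2.minAreaRect(p[:,:2].astype(np.float32)); return np.round(c,1),np.round(wh,1),round(a,2)
import sys
sfx=sys.argv[1] if len(sys.argv)>1 else "0"
for n in("top","scene"):
    f=np.load(n+sfx+".npz");W=cloud(n,f["d"])
    box={"top":(190,280,265,315),"scene":(365,195,432,240)}[n]
    a,b,c,d=box;w=W[b:d,a:c].reshape(-1,3)
    w=w[(w[:,1]>60)&(w[:,0]>430)]
    top=w[(w[:,2]>27)&(w[:,2]<34)]; print(n,"cartop",len(top),rect(top),np.median(top[:,2]))
    tab=w[(w[:,2]>77)]; print("  tab",len(tab),rect(tab),np.median(tab,axis=0).round(1))
    a,b,c,d={"top":(160,185,365,250),"scene":(280,255,490,312)}[n]
    w=W[b:d,a:c].reshape(-1,3)
    pl=w[(w[:,2]>3)&(w[:,2]<9)]; print("  lane",len(pl),rect(pl),np.median(pl[:,2]))
    ap=pl[pl[:,1]<-30]; print("  apron",rect(ap))
    L=w[(w[:,2]>35)&(w[:,2]<46)]; print("  walls",rect(L),len(L))
E
python3 fit.py
```

```text
top cartop 378 (array([465.8, 135.6]), array([106.7,  26.1]), 86.99) 30.13249152862497
  tab 93 (array([466. , 133.7]), array([88.3, 11.5]), 88.2) [466.1 135.9  80.3]
  lane 4446 (array([629.3,  80.7]), array([133.4, 416.8]), 0.39) 5.863765885023605
  apron (array([630.4, -78.9]), array([133.4,  97.5]), 0.36)
  walls (array([630.3, 113.9]), array([261.3,  79.8]), 87.58) 1307
scene cartop 302 (array([467. , 134.7]), array([ 32.5, 107.3]), 0.37) 30.540858175975586
  tab 54 (array([468.9, 143.2]), array([76.5, 13.8]), 85.66) [468.  135.3  80.9]
  lane 3301 (array([616.1,  86.3]), array([415.1, 145.6]), 87.16) 6.263140469852866
  apron (array([607.4, -74.6]), array([139.6,  89.1]), 0.28)
  walls (array([634.5, 111.5]), array([260.1,  86.3]), 86.0) 1475
```

Run:
```python
from h import *
Z=lambda x,y,z:onplane("top",165+(x+.5)/3.8-.5,185+(y+.5)/3.8-.5,z)
Q=lambda x,y,z:onplane("scene",280+(x+.5)/3.8-.5,195+(y+.5)/3.8-.5,z)
print("top")
P={k:Z(*v)[:2] for k,v in dict(mL=(722,55,6),mR=(715,228,6),eL=(30,46,6),eR=(17,157,6),aL=(441,38,6),aR=(430,212,6),
 wallLtip=(549,40,39),wallRtip=(545,190,39),flapA=(436,90,35),flapB=(436,158,35),brass=(171,100,22),lipAL=(364,62,43),lipAL2=(364,86,43),lipAR=(363,120,43),lipBL2=(171,76,43),lipBR=(165,107,43),knob=(110,85,54)).items()}
for k in P:print(k,P[k].round(1))
m=(P["mL"]+P["mR"])/2;e=(P["eL"]+P["eR"])/2
print(m,e,np.linalg.norm(P["mL"]-P["mR"]),np.linalg.norm(P["eL"]-P["eR"]),np.linalg.norm(m-e),np.arctan2(*(e-m)[::-1]))
print("scene")
S={k:Q(*v)[:2] for k,v in dict(mL=(30,278,6),mR=(23,418,6),aR=(327,418,6),eL=(737,306,6),eR=(766,391,6),brass=(602,320,22),knob=(657,283,54)).items()}
for k in S:print(k,S[k].round(1))
m=(S["mL"]+S["mR"])/2;e=(S["eL"]+S["eR"])/2
print(m,e,np.linalg.norm(S["mL"]-S["mR"]),np.linalg.norm(S["eL"]-S["eR"]),np.linalg.norm(m-e),np.arctan2(*(e-m)[::-1]))
```

```text
top
mL [ 666.4 -108.4]
mR [ 572.2 -103.9]
eL [669.1 261.7]
eR [608.2 264.6]
aL [674.9  42. ]
aR [579.9  45.8]
wallLtip [664.3 -16.5]
wallRtip [585.1 -15.2]
flapA [638.3  41.6]
flapB [602.3  40.9]
brass [635.6 181.1]
lipAL [650.8  78.2]
lipAL2 [638.1  77.9]
lipAR [620.1  77.9]
lipBL2 [642.7 176.9]
lipBR [626.3 179.1]
knob [634.8 204.9]
[ 619.30147457 -106.17565771] [638.63311334 263.1675201 ] 94.27698862980829 60.99947073210206 369.8487464487514 1.5185034576078114
scene
mL [ 572.1 -106. ]
mR [ 665.7 -109.9]
aR [672.9  40.6]
eL [610.  262.3]
eR [666.5 261.5]
brass [629.8 184.6]
knob [634.5 205.7]
[ 618.8780027  -107.97675962] [638.23746839 261.92294015] 93.69852610302898 56.4989207829283 370.40596215259336 1.5185069672380072
```

Run:
```python
from h import *
Z=lambda x,y,z:onplane("top",185+(x+.5)/9-.5,280+(y+.5)/9-.5,z)
for a,b in(((210,79),(600,103)),((200,213),(610,235))):
    A=Z(*a,30);B=Z(*b,30);print(A.round(1),B.round(1),np.degrees(np.arctan2(*(A-B)[:2][::-1])))
f=np.load("top0.npz");W=cloud("top",f["d"])
w=W[280:315,190:265].reshape(-1,3);w=w[(w[:,1]>60)&(w[:,0]>430)]
t=w[(w[:,2]>77)&(abs(w[:,1]-135)<16)];print("tab",cv2.minAreaRect(t[:,:2].astype(np.float32)),t.mean(0))
caps=w[(w[:,2]>72)&(w[:,2]<78)]
for c in(-44,-27,27,44):
    q=caps[abs(caps[:,1]-135-c)<7]; print(c,len(q),q.mean(0).round(1))
```

```text
[481.1 175.   30. ] [476.5  92.2  30. ] 86.8312306551171
[452.9 175.7  30. ] [448.8  89.2  30. ] 87.2957232144144
tab ((466.14801025390625, 136.58963012695312), (11.102871894836426, 20.193683624267578), 0.0724172443151474) [465.93171817 136.41733103  80.78926939]
-44 37 [463.2  92.3  74.5]
-27 36 [464.7 109.4  74.9]
27 34 [466.8 162.9  75.4]
44 39 [468.1 179.9  74.9]
```

Both cameras agree on the lane: origin about (626.9, 42.7), yaw 1.5185, with the plate dimensions checking out. The loaded carrier is at about (466.3, 135.8), yaw 1.517. I'll move over it now.

Request:
step_arm([
  [[1,24,29,0,0,0,0.12],[1,24,29,0,0,0,0.12],[1,24,29,0,0,0,0.12],[1,24,29,0,0,0,0.12],[1,24,29,0,0,0,0.12],[1,24,29,0,0,0,0.12],[1,24,29,0,0,0,0.12],[1,24,29,0,0,0,0.12],[1,24,29,0,0,0,0.12],[1,24,29,0,0,0,0.12]],
])

```text
clock: 0.93
eef_pos: [440.0, -327.1, 239.2]
tool_rot: [-3.141, -0.0, 1.517]
force: [1.1, -0.0, 0.2]
width: 85.3
```

Request:
step_arm([
  [[0.6,2,33,0,0,0,0],[0.6,2,33,0,0,0,0],[0.6,2,33,0,0,0,0],[0.6,2,33,0,0,0,0],[0.6,2,33,0,0,0,0],[0.6,2,33,0,0,0,0],[0.6,2,33,0,0,0,0],[0.6,2,33,0,0,0,0],[0.6,2,33,0,0,0,0],[0.6,2,33,0,0,0,0]],
])

```text
clock: 1.77
eef_pos: [459.0, 2.8, 239.2]
tool_rot: [-3.141, 0.0, 1.511]
force: [0.8, -0.8, -0.0]
width: 51.1
```

Request:
step_arm([
  [[0.6,2,33,-15,0,0,0],[0.6,2,33,-20,0,0,0],[0.6,2,33,-25,0,0,0],[0.6,0,33,-25,0,0,0],[0.6,0,0,-24,0,0,0],[0.6,0,0,0,0,0,0],[0.6,0,0,0,0,0,0]],
])

```text
clock: 2.35
eef_pos: [464.2, 132.6, 129.5]
tool_rot: [-3.138, 0.002, 1.512]
force: [0.5, 0.1, 1.2]
width: 51.0
```

Run:
```python
from h import *
s=ctrl.read_state();print(s["eef_pos"],s["tool_rot"],s["force"],s["torque"],s["width"],s["qpos"].round(2))
for n in("scene","top"):
    im,d=ctrl.get_image(n); np.savez(f"{n}1.npz",im=im,d=d)
    x,y,w,h={"scene":(340,130,120,130),"top":(160,220,180,130)}[n]
    cv2.imwrite(f"pics/{n}1.png",cv2.resize(im[y:y+h,x:x+w],None,fx=4.4,fy=4.4,interpolation=cv2.INTER_CUBIC)[:,:,::-1])
```

```text
[464.23121211 132.61155789 129.45601009] [-3.13815442e+00  2.09512249e-03  1.51232945e+00] [0.49585579 0.09866733 1.19668261] [-0.00922187 -0.00213444  0.05793318] 50.97578495825605 [-0.14  0.58 -0.28  2.07  0.31  0.53 -0.71]
```

View pics/scene1.png

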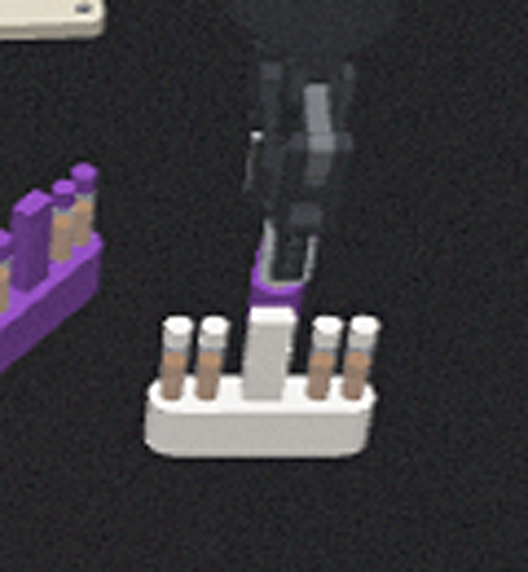

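The scene crop shows the fingers hanging above the tab at about (272,340), with clear space on both sides. Descending next.

Request:
step_arm([
  [[0.6,2,3,-10,0,0,0.005],[0.6,0,0,-12,0,0,0],[0.6,0,0,-12,0,0,0],[0.6,0,0,-12,0,0,0],[0.6,0,0,-12,0,0,0],[0.6,0,0,-12,0,0,0],[0.6,0,0,-5,0,0,0],[0.6,0,0,0,0,0,0]],
])

```text
clock: 3.12
eef_pos: [467.5, 135.6, 54.9]
tool_rot: [-3.141, 0.0, 1.516]
force: [-0.6, 0.4, 0.5]
width: 51.3
```

Request:
step_arm([
  [[0.4,0,0,0,0,0,0],[0.3,0,0,0,0,0,0],[0.2,0,0,0,0,0,0],[0.15,0,0,0,0,0,0],[0.1,0,0,0,0,0,0],[0,0,0,0,0,0,0],[0,0,0,0,0,0,0],[0,0,0,0,0,0,0],[0,0,0,0,0,0,0]],
])

```text
clock: 3.87
eef_pos: [467.4, 136.3, 55.8]
tool_rot: [3.141, 0.0, 1.517]
force: [-1.7, -1.1, 5.5]
width: 11.2
```

Request:
step_arm([
  [[0,0,0,3,0,0,0],[0,0,0,5,0,0,0],[0,0,0,8,0,0,0],[0,0,0,10,0,0,0],[0,0,0,12,0,0,0],[0,0,0,12,0,0,0],[0,0,0,8,0,0,0],[0,0,0,2,0,0,0],[0,0,0,0,0,0,0]],
])

```text
clock: 4.62
eef_pos: [468.0, 136.4, 116.2]
tool_rot: [3.14, -0.001, 1.516]
force: [-0.0, -0.3, -1.3]
width: 11.4
```

Run:
```python
from h import *
s=ctrl.read_state();print(s["eef_pos"],s["tool_rot"],s["force"],s["torque"],s["width"])
for n in("scene",):
    im,d=ctrl.get_image(n); np.savez(f"{n}2.npz",im=im,d=d)
    x,y,w,h={"scene":(340,130,120,130),"top":(160,220,180,130)}[n]
    cv2.imwrite(f"pics/{n}2.png",cv2.resize(im[y:y+h,x:x+w],None,fx=4.4,fy=4.4,interpolation=cv2.INTER_CUBIC)[:,:,::-1])
```

```text
[467.9708614  136.36733369 116.21794788] [ 3.13986393e+00 -6.61903785e-04  1.51647309e+00] [-0.03231929 -0.28918588 -1.26542972] [-0.00254824  0.00119439 -0.03281057] 11.379263575542321
```

View pics/scene2.png

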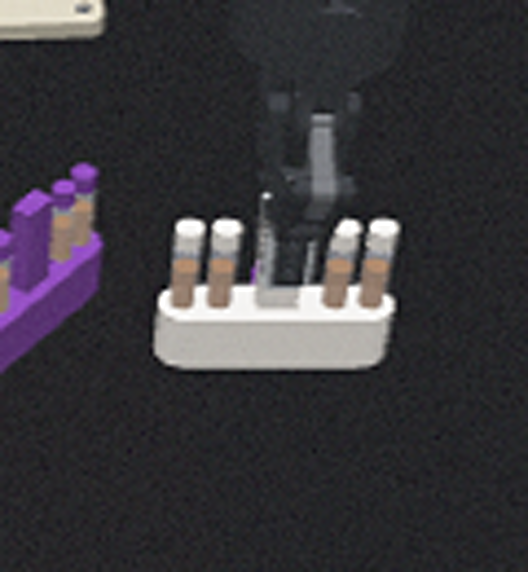

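The crop shows the carrier hanging level in the jaws, with the underside at z of about 61. I'll carry it to the lane's apron.

Request:
step_arm([
  [[0,8,-10,0,0,0,0.002],[0,15,-20,0,0,0,0],[0,18,-24,0,0,0,0],[0,18,-24,0,0,0,0],[0,18,-24,0,0,0,0],[0,18,-24,0,0,0,0],[0,18,-24,0,0,0,0],[0,18,-24,0,0,0,0],[0,14,-19,0,0,0,0],[0,8,-10,0,0,0,0]],
])

```text
clock: 5.5
eef_pos: [621.3, -71.1, 114.0]
tool_rot: [-3.141, 0.002, 1.515]
force: [-0.7, -0.7, -2.0]
width: 11.5
```

Request:
step_arm([
  [[0,0,0,-5,0,0,0],[0,0,0,-10,0,0,0],[0,0,0,-12,0,0,0],[0,0,0,-10,0,0,0],[0,0,0,-5,0,0,0],[0,0,0,-2,0,0,0],[0,0,0,0,0,0,0],[0,0,0,0,0,0,0]],
])

```text
clock: 6.17
eef_pos: [620.6, -66.2, 71.4]
tool_rot: [3.141, -0.0, 1.519]
force: [0.3, 0.1, -1.6]
width: 11.6
```

```bash
cat > look.py <<'E'
from h import *
import sys
k=sys.argv[1]
s=ctrl.read_state();print(s["clock"],s["eef_pos"].round(2),s["tool_rot"].round(4),s["force"].round(2),s["torque"].round(3),s["width"])
O=np.array([626.9,42.7]);e=np.array([0.0523,0.9986])
r=s["eef_pos"][:2]-O;print("lane x,y of tcp",r@e,r@np.array([-e[1],e[0]]))
for n in("scene","top"):
    im,d=ctrl.get_image(n); np.savez(f"{n}{k}.npz",im=im,d=d)
    x,y,w,h={"scene":(280,160,210,155),"top":(160,130,210,130)}[n]
    cv2.imwrite(f"pics/{n}{k}.png",cv2.resize(im[y:y+h,x:x+w],None,fx=3.8,fy=3.8,interpolation=cv2.INTER_CUBIC)[:,:,::-1])
E
python3 look.py 3
```

```text
6.1667 [620.57 -66.21  71.43] [ 3.1413e+00 -1.0000e-04  1.5195e+00] [ 0.3   0.06 -1.63] [-0.005 -0.001  0.004] 11.56033383188608
lane x,y of tcp -109.09262877179 0.6286028423005656
```

View pics/scene3.png

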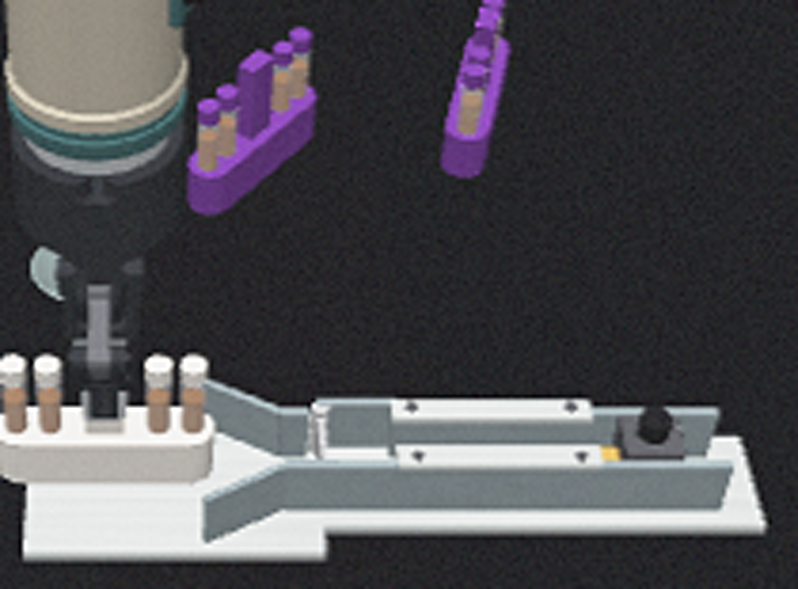

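View pics/top3.png

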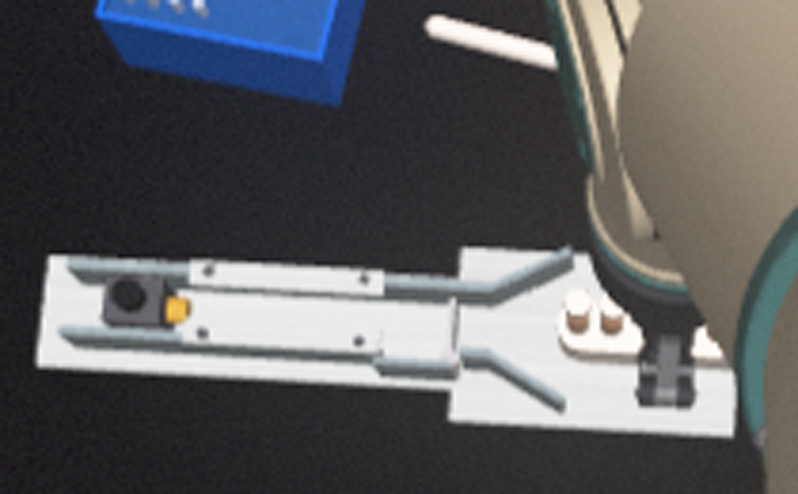

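The carrier hovers over the apron. The scene crop shows the front tubes at (158,365) and (193,365), just short of the mouth; in the top crop they are at (577,305) and (610,310). I'll measure where the carrier sits sideways in camera terms, since the lane was measured with the same cameras.

```bash
cat > caps.py <<'E'
from h import *
import sys
k=sys.argv[1];zb=float(sys.argv[2]) # underside z
cx=float(sys.argv[3]) # approx lane x of carrier centre
O=np.array([626.9,42.7]);e=np.array([0.0523,0.9986]);l=np.array([-e[1],e[0]])
for n in("top","scene"):
    f=np.load(n+k+".npz");W=cloud(n,f["d"]).reshape(-1,3);I=f["im"].reshape(-1,3).astype(int)
    L=np.c_[(W[:,:2]-O)@e,(W[:,:2]-O)@l,W[:,2]-zb]
    br=(I.min(1)>140)
    for c in(-44,-27,27,44):
        m=br&(abs(L[:,0]-cx-c)<9)&(abs(L[:,1])<12)&(abs(L[:,2]-75)<5)
        if m.sum()>5:
            (q,r)=cv2.minEnclosingCircle(L[m][:,:2].astype(np.float32));print(n,c,m.sum(),"mean",L[m].mean(0).round(1),"circ",np.round(q,1),round(r,1))
    m=(abs(L[:,0]-cx)<58)&(abs(L[:,1])<18)&(abs(L[:,2]-30)<2.5)&br
    if m.sum()>20: print(n,"top face",m.sum(),np.percentile(L[m],[2,50,98],axis=0).round(1).tolist())
E
python3 caps.py 3 16.4 -109
```

```text
top 27 22 mean [-80.5   2.1  74.7] circ [-81.5   1. ] 6.2
top 44 38 mean [-65.    0.9  74.2] circ [-65.3   0.8] 6.1
top top face 153 [[-135.6, -7.1, 27.6], [-85.4, 7.1, 29.5], [-55.8, 13.2, 32.0]]
scene -44 36 mean [-154.5   -0.3   73.6] circ [-154.1    0.8] 6.9
scene -27 37 mean [-137.4   -1.1   74.1] circ [-137.9   -0.3] 7.0
scene 27 38 mean [-83.9  -1.1  73.8] circ [-83.4  -0.9] 7.4
scene 44 34 mean [-66.7  -1.1  74.2] circ [-67.3   0.6] 7.4
scene top face 341 [[-161.8, -13.7, 27.6], [-112.1, -5.5, 29.6], [-59.1, 12.6, 32.0]]
```

Request:
step_arm([
  [[0,0.4,0,-3,0,0,0],[0,0,0,-3,0,0,0],[0,0,0,-2,0,0,0],[0,0,0,-1,0,0,0],[0,0,0,0,0,0,0],[0,0,0,0,0,0,0]],
])

```text
clock: 6.77
eef_pos: [620.8, -66.7, 62.2]
tool_rot: [-3.142, -0.0, 1.519]
force: [-0.4, -0.4, -2.4]
width: 11.4
```

Request:
step_arm([
  [[0,0,0,-0.5,0,0,0],[0,0,0,0,0,0,0],[0,0,0,0,0,0,0]],
])

```text
clock: 7.02
eef_pos: [620.9, -66.7, 61.9]
tool_rot: [3.141, -0.0, 1.519]
force: [0.1, -0.4, -1.7]
width: 11.1
```

Request:
step_arm([
  [[0,0,0,-0.5,0,0,0],[0,0,0,0,0,0,0],[0,0,0,0,0,0,0]],
])

```text
clock: 7.27
eef_pos: [620.9, -66.7, 61.8]
tool_rot: [3.141, 0.0, 1.519]
force: [-0.6, 0.0, 4.3]
width: 11.2
```

The carrier stands on the apron: contact at TCP z 61.8, and fz rose about 6 N. I'll ease the pressure slightly and start pushing along the lane.

Request:
step_arm([
  [[0,0,0,0.3,0,0,0],[0,0.21,4,0,0,0,0],[0,0.21,4,0,0,0,0],[0,0.21,4,0,0,0,0],[0,0.21,4,0,0,0,0],[0,0.21,4,0,0,0,0],[0,0.21,4,0,0,0,0],[0,0.21,4,0,0,0,0],[0,0.1,2,0,0,0,0],[0,0,0,0,0,0,0]],
])

```text
clock: 8.1
eef_pos: [622.8, -35.7, 61.9]
tool_rot: [3.141, -0.0, 1.52]
force: [-1.1, -2.9, 6.1]
width: 11.4
```

```bash
python3 look.py 4; python3 caps.py 4 6 -80
```

```text
8.1 [622.85 -35.69  61.87] [ 3.1407e+00 -5.0000e-04  1.5198e+00] [-1.08 -2.87  6.07] [-0.524  0.014 -0.031] 11.401712598154822
lane x,y of tcp -78.4895798172423 -0.052390125052823006
top 27 14 mean [-48.8   3.2  74. ] circ [-49.1   2.4] 5.1
top 44 39 mean [-34.5   0.   74.8] circ [-34.6   0.1] 6.3
top top face 108 [[-61.8, -8.1, 27.7], [-43.7, 6.6, 29.9], [-24.3, 12.8, 31.9]]
scene -44 37 mean [-124.1   -1.3   74.4] circ [-1.237e+02  1.000e-01] 7.6
scene -27 35 mean [-106.8   -1.6   74.7] circ [-106.2   -0. ] 7.5
scene 27 38 mean [-53.1  -1.7  74.5] circ [-53.5  -1. ] 7.3
scene 44 39 mean [-36.1  -1.   74.5] circ [-36.7  -0.3] 7.9
scene top face 346 [[-131.5, -14.2, 27.6], [-80.0, -6.2, 30.0], [-28.4, 11.4, 32.3]]
```

View pics/top4.png

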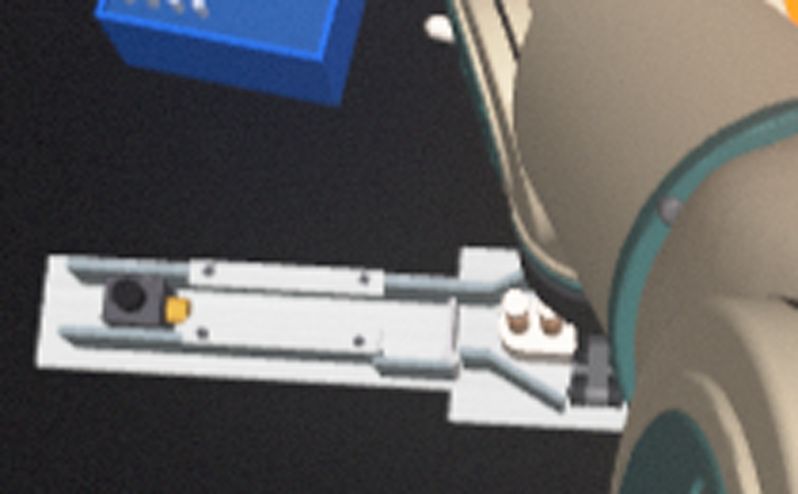

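The top crop shows the front end at about (503,320), centred between the flares, while the flap is still shut at (456,330). I'll relieve the downward pressure and continue into the straight part.

Request:
step_arm([
  [[0,0,0,0.4,0,0,0],[0,0.1,2,0,0,0,0],[0,0.1,2,0,0,0,0],[0,0.1,2,0,0,0,0],[0,0.1,2,0,0,0,0],[0,0.1,2,0,0,0,0],[0,0.1,2,0,0,0,0],[0,0.1,2,0,0,0,0],[0,0.1,2,0,0,0,0],[0,0,0,0,0,0,0]],
])

```text
clock: 9.03
eef_pos: [623.1, -19.4, 61.9]
tool_rot: [-3.141, -0.001, 1.52]
force: [0.0, -2.1, 2.1]
width: 10.8
```

```bash
cat > st.py <<'E'
from h import *
s=ctrl.read_state();print(s["clock"],s["eef_pos"].round(2),s["tool_rot"].round(4),"F",s["force"].round(2),"T",s["torque"].round(3),s["width"])
O=np.array([626.9,42.7]);e=np.array([0.0523,0.9986]);l=np.array([-e[1],e[0]])
r=s["eef_pos"][:2]-O;print("lane x,y of tcp",(r@e).round(2),(r@l).round(2),"F lane",(s["force"][:2]@e).round(2),(s["force"][:2]@l).round(2))
E
python3 st.py
```

```text
9.0333 [623.09 -19.4   61.89] [-3.1414e+00 -1.1000e-03  1.5197e+00] F [ 0.   -2.13  2.13] T [-0.255  0.054 -0.027] 10.836195485720216
lane x,y of tcp -62.22 0.56 F lane -2.13 -0.11
```

Request:
step_arm([
  [[0,0.3,2,0.1,0,0,0],[0,0.11,2,0,0,0,0],[0,0.11,2,0,0,0,0],[0,0.1,2,0,0,0,0],[0,0.11,2,0,0,0,0],[0,0.1,2,0,0,0,0],[0,0.11,2,0,0,0,0],[0,0.1,2,0,0,0,0],[0,0,0,0,0,0,0]],
])

```text
clock: 9.78
eef_pos: [623.8, -6.8, 62.1]
tool_rot: [-3.141, 0.003, 1.518]
force: [-0.2, -6.6, 1.7]
width: 11.4
```

```bash
python3 st.py
```

```text
9.7833 [623.84  -6.77  62.12] [-3.1407e+00  3.1000e-03  1.5179e+00] F [-0.24 -6.62  1.75] T [-1.473  0.235  0.064] 11.411754213427747
lane x,y of tcp -49.56 0.46 F lane -6.62 -0.11
```

Request:
step_arm([
  [[0,0.3,2,0,0,0,0],[0,0.11,2,0,0,0,0],[0,0.11,2,0,0,0,0],[0,0.1,2,0,0,0,0],[0,0.11,2,0,0,0,0],[0,0.1,2,0,0,0,0],[0,0,0,0,0,0,0]],
])

```text
clock: 10.37
eef_pos: [626.8, 6.2, 62.3]
tool_rot: [3.138, 0.001, 1.518]
force: [3.4, -5.6, -2.5]
width: 10.8
```

```bash
python3 st.py; python3 look.py 5; python3 caps.py 5 6 -39
```

```text
10.3667 [626.84   6.18  62.26] [3.1381e+00 9.0000e-04 1.5176e+00] F [ 3.38 -5.6  -2.47] T [-1.222 -0.913 -0.167] 10.761488987646107
lane x,y of tcp -36.47 -1.85 F lane -5.42 -3.67
10.3667 [626.84   6.18  62.26] [3.1381e+00 9.0000e-04 1.5176e+00] [ 3.38 -5.6  -2.47] [-1.222 -0.913 -0.167] 10.761488987646107
lane x,y of tcp -36.46810429044049 -1.8534922294935083
scene -44 43 mean [-81.8  -3.7  74.9] circ [-81.8  -2.1] 6.9
scene -27 41 mean [-65.1  -3.3  74.7] circ [-65.1  -1.9] 7.3
scene 27 37 mean [-11.2  -3.8  75. ] circ [-11.1  -2.7] 6.7
scene 44 38 mean [ 6.  -3.7 74.7] circ [ 6.4 -3.6] 6.9
scene top face 336 [[-89.5, -15.9, 27.8], [-41.3, -7.8, 30.6], [14.3, 12.6, 32.4]]
```

View pics/top5.png

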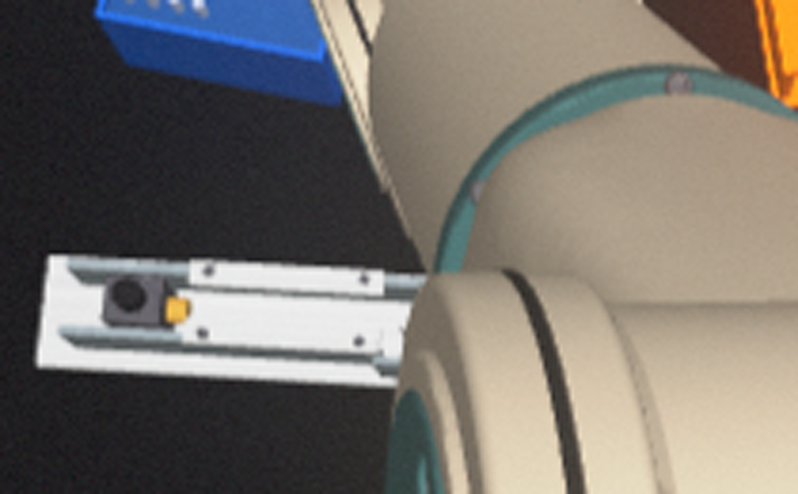

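View pics/scene5.png

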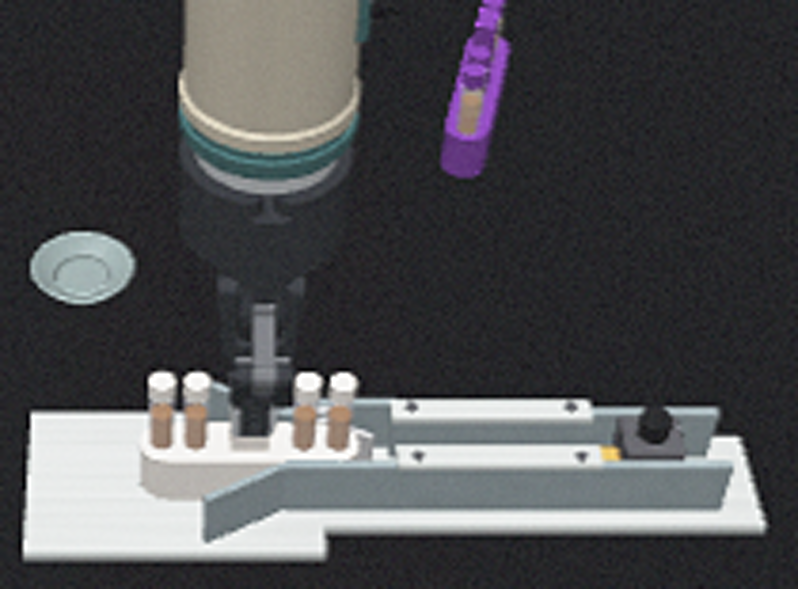

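The scene crop shows the flap opening at (365,440) and the tubes upright. The flap pushes the carrier about 2 mm to the right, towards the wall opposite the hinge. I'll shift left to balance this while advancing.

Request:
step_arm([
  [[0,-0.6,1,0,0,0,0],[0,-0.6,1,0,0,0,0],[0,-0.5,1,0,0,0,0],[0,0.1,2,0,0,0,0],[0,0.1,2,0,0,0,0],[0,0,0,0,0,0,0]],
])

```text
clock: 10.97
eef_pos: [626.1, 14.6, 62.5]
tool_rot: [3.137, -0.001, 1.518]
force: [3.7, -3.8, -1.9]
width: 11.4
```

```bash
python3 st.py
```

```text
10.9667 [626.08  14.56  62.47] [ 3.1365e+00 -1.0000e-03  1.5182e+00] F [ 3.75 -3.8  -1.85] T [-0.827 -1.022 -0.158] 11.367173285100908
lane x,y of tcp -28.15 -0.65 F lane -3.6 -3.94
```

Request:
step_arm([
  [[0,-0.3,2,0,0,0,0],[0,-0.1,2,0,0,0,0],[0,0.1,2,0,0,0,0],[0,0.1,2,0,0,0,0],[0,0.1,2,0,0,0,0],[0,0.1,2,0,0,0,0],[0,0,0,0,0,0,0]],
])

```text
clock: 11.55
eef_pos: [625.0, 27.1, 62.3]
tool_rot: [3.139, -0.001, 1.519]
force: [4.9, -1.8, -3.6]
width: 11.4
```

```bash
python3 look.py 6;python3 st.py; python3 caps.py 6 6 -16
```

```text
11.55 [624.99  27.1   62.33] [ 3.1387e+00 -1.0000e-03  1.5193e+00] [ 4.92 -1.75 -3.57] [-0.576 -1.2   -0.168] 11.354733804085186
lane x,y of tcp -15.676373578108578 1.0898176146211913
11.65 [624.98  27.1   62.34] [ 3.1387e+00 -1.2000e-03  1.5191e+00] F [ 5.03 -2.48 -2.27] T [-0.56  -1.155 -0.112] 11.179627599060208
lane x,y of tcp -15.67 1.11 F lane -2.21 -5.15
scene -44 42 mean [-61.4  -0.5  74.3] circ [-60.9   0.4] 7.0
scene -27 39 mean [-44.3  -1.   74.5] circ [-43.1   0.5] 7.5
scene 27 36 mean [ 9.8 -0.7 74.8] circ [10.4  0.2] 6.5
scene 44 38 mean [26.4 -0.4 75. ] circ [26.9  0.9] 6.9
scene top face 327 [[-68.5, -15.0, 28.1], [-17.3, -5.3, 30.7], [34.2, 14.8, 32.4]]
```

View pics/scene6.png

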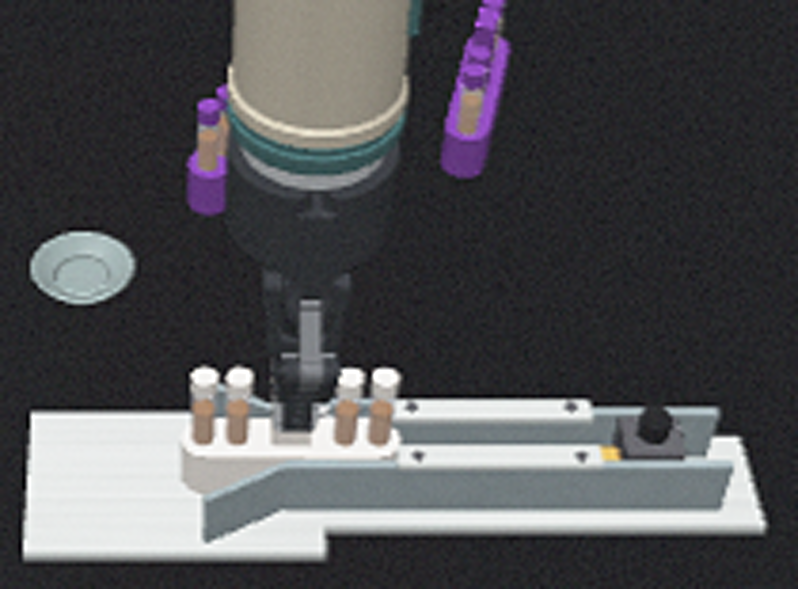

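The scene crop shows the carrier centred, its nose at about (400,440) going under the lips, tubes upright. I'll correct 0.8 mm to the right and go on.

Request:
step_arm([
  [[0,0.5,2,0,0,0,0],[0,0.4,2,0,0,0,0],[0,0.2,2,0,0,0,0],[0,0.1,2,0,0,0,0],[0,0.1,2,0,0,0,0],[0,0.1,2,0,0,0,0],[0,0.1,2,0,0,0,0],[0,0,0,0,0,0,0]],
])

```text
clock: 12.32
eef_pos: [625.8, 41.2, 62.2]
tool_rot: [3.14, -0.001, 1.52]
force: [4.9, -2.4, -2.8]
width: 11.3
```

```bash
python3 st.py
```

```text
12.3167 [625.77  41.15  62.24] [ 3.1401e+00 -7.0000e-04  1.5197e+00] F [ 4.91 -2.39 -2.77] T [-0.529 -1.122 -0.01 ] 11.338593267187287
lane x,y of tcp -1.6 1.05 F lane -2.13 -5.03
```

Request:
step_arm([
  [[0,0.4,2,0,0,0,0],[0,0.3,2,0,0,0,0],[0,0.2,2,0,0,0,0],[0,0.1,2,0,0,0,0],[0,0.1,2,0,0,0,0],[0,0.1,2,0,0,0,0],[0,0.1,2,0,0,0,0],[0,0.1,2,0,0,0,0],[0,0.1,2,0,0,0,0],[0,0,0,0,0,0,0]],
])

```text
clock: 13.15
eef_pos: [626.7, 59.1, 62.1]
tool_rot: [3.141, -0.001, 1.52]
force: [3.7, -1.1, -2.1]
width: 11.3
```

```bash
python3 look.py 7;python3 st.py; python3 caps.py 7 6 16
```

```text
13.15 [626.68  59.14  62.14] [ 3.1412e+00 -5.0000e-04  1.5197e+00] [ 3.73 -1.07 -2.13] [-0.417 -1.066  0.013] 11.33525672201333
lane x,y of tcp 16.40553868300023 1.0761166235551956
13.25 [626.7   59.07  62.15] [ 3.1412e+00 -8.0000e-04  1.5193e+00] F [ 4.38 -0.62 -2.63] T [-0.342 -1.066 -0.009] 11.037653145687978
lane x,y of tcp 16.33 1.05 F lane -0.39 -4.41
scene -44 38 mean [-29.   -0.8  74.5] circ [-28.7  -0.1] 6.3
scene -27 38 mean [-12.5  -0.6  74.6] circ [-12.7   0.4] 7.3
scene 27 27 mean [43.5 -0.7 74.6] circ [41.9  0.7] 7.6
scene 44 40 mean [58.2 -0.8 74.8] circ [59.  -0.2] 7.3
scene top face 274 [[-38.1, -16.0, 28.5], [-0.1, -3.8, 30.6], [65.5, 14.5, 32.4]]
```

View pics/scene7.png

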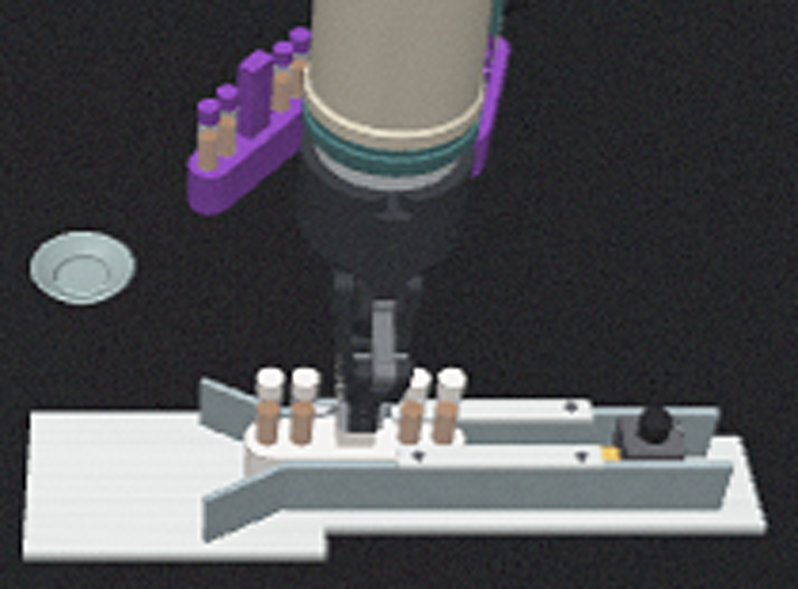

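The scene crop shows the tubes entering the lips' slot centrally, with the front tube at (450,410). Forces are small, so I'll continue.

Request:
step_arm([
  [[0,0.2,2,0,0,0,0],[0,0.2,3,0,0,0,0],[0,0.2,3,0,0,0,0],[0,0.2,3,0,0,0,0],[0,0.15,3,0,0,0,0],[0,0.15,3,0,0,0,0],[0,0.15,3,0,0,0,0],[0,0.15,3,0,0,0,0],[0,0.1,2,0,0,0,0],[0,0,0,0,0,0,0]],
])

```text
clock: 14.08
eef_pos: [628.0, 84.3, 62.1]
tool_rot: [-3.142, -0.001, 1.519]
force: [3.6, -1.8, -1.8]
width: 11.3
```

```bash
python3 st.py
```

```text
14.0833 [628.    84.32  62.11] [-3.1416e+00 -8.0000e-04  1.5195e+00] F [ 3.6  -1.77 -1.77] T [-0.279 -0.898  0.008] 11.25223560113317
lane x,y of tcp 41.62 1.08 F lane -1.57 -3.69
```

Request:
step_arm([
  [[0,0.4,2,0,0,0,0],[0,0.4,2,0,0,0,0],[0,0.4,2,0,0,0,0],[0,0.4,2,0,0,0,0],[0,0.3,2,0,0,0,0],[0,0.1,2,0,0,0,0],[0,0.1,2,0,0,0,0],[0,0,0,0,0,0,0]],
])

```text
clock: 14.75
eef_pos: [630.1, 98.2, 62.1]
tool_rot: [-3.141, -0.001, 1.52]
force: [3.5, -1.0, -3.2]
width: 11.3
```

```bash
python3 st.py
```

```text
14.75 [630.06  98.21  62.08] [-3.1415e+00 -7.0000e-04  1.5195e+00] F [ 3.5  -1.02 -3.22] T [-0.267 -0.72   0.096] 11.269564832679547
lane x,y of tcp 55.6 -0.26 F lane -0.84 -3.55
```

Request:
step_arm([
  [[0,0.1,2,0,0,0,0],[0,0.1,2,0,0,0,0],[0,0.1,2,0,0,0,0],[0,0.1,2,0,0,0,0],[0,0.1,2,0,0,0,0],[0,0.1,2,0,0,0,0],[0,0.1,2,0,0,0,0],[0,0.1,2,0,0,0,0],[0,0.1,2,0,0,0,0],[0,0,0,0,0,0,0]],
])

```text
clock: 15.58
eef_pos: [631.1, 116.5, 62.2]
tool_rot: [3.141, -0.001, 1.52]
force: [2.8, -0.9, -3.2]
width: 11.2
```

```bash
python3 st.py;python3 look.py 8; python3 caps.py 8 6 72
```

```text
15.5833 [631.12 116.47  62.19] [ 3.1413e+00 -1.1000e-03  1.5195e+00] F [ 2.79 -0.86 -3.19] T [-0.258 -0.695  0.156] 11.190626898989827
lane x,y of tcp 73.89 -0.35 F lane -0.71 -2.83
15.5833 [631.12 116.47  62.19] [ 3.1413e+00 -1.1000e-03  1.5195e+00] [ 2.79 -0.86 -3.19] [-0.258 -0.695  0.156] 11.190626898989827
lane x,y of tcp 73.89167044312235 -0.3547064725227574
scene -44 37 mean [28.2 -2.2 75. ] circ [28.5 -1.1] 6.6
scene -27 43 mean [44.8 -2.2 74.7] circ [45.3 -1.3] 8.0
scene 44 40 mean [115.6  -1.6  75. ] circ [116.1  -0.6] 7.7
scene top face 122 [[16.1, -17.3, 28.1], [38.9, 0.9, 30.7], [124.7, 15.5, 32.3]]
```

View pics/scene8.png

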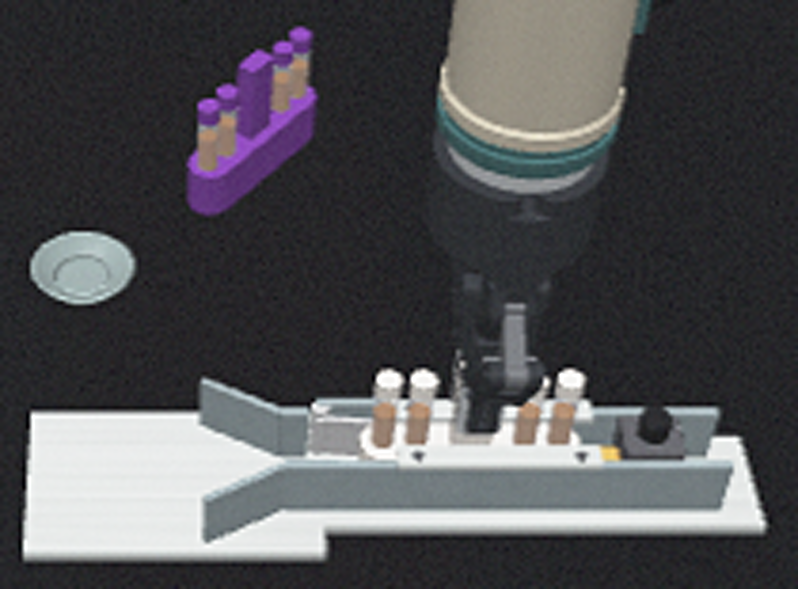

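The scene crop shows the carrier well in, with the flap open at (338,435) and the brass tip ahead at (607,453). From here I'll feel for the plunger with small steps.

Request:
step_arm([
  [[0,0.1,2,0,0,0,0],[0,0.1,2,0,0,0,0],[0,0.05,1,0,0,0,0],[0,0.05,1,0,0,0,0],[0,0.05,1,0,0,0,0],[0,0.05,1,0,0,0,0],[0,0,0,0,0,0,0]],
])

```text
clock: 16.27
eef_pos: [630.3, 123.8, 61.9]
tool_rot: [-3.139, 0.0, 1.519]
force: [0.2, 0.7, -0.9]
width: 11.2
```

```bash
python3 st.py
```

```text
16.2667 [630.3  123.84  61.94] [-3.1393  0.      1.5188] F [ 0.16  0.73 -0.95] T [ 0.237 -0.022 -0.036] 11.16509855781724
lane x,y of tcp 81.21 0.85 F lane 0.74 -0.13
```

Request:
step_arm([
  [[0,0.05,1,0,0,0,0],[0,0.05,1,0,0,0,0],[0,0.05,1,0,0,0,0],[0,0,0,0,0,0,0]],
])

```text
clock: 16.6
eef_pos: [631.3, 126.5, 61.9]
tool_rot: [-3.141, -0.0, 1.519]
force: [-1.2, 0.0, -1.5]
width: 11.1
```

```bash
python3 st.py
```

```text
16.6 [631.26 126.46  61.91] [-3.1410e+00 -1.0000e-04  1.5186e+00] F [-1.2   0.03 -1.47] T [-0.148  0.005  0.055] 11.141523140084113
lane x,y of tcp 83.87 0.03 F lane -0.03 1.2
```

Request:
step_arm([
  [[0,0.05,1,0,0,0,0],[0,0.05,1,0,0,0,0],[0,0.05,1,0,0,0,0],[0,0,0,0,0,0,0]],
])

```text
clock: 16.93
eef_pos: [631.4, 127.0, 62.1]
tool_rot: [-3.14, 0.003, 1.518]
force: [-2.4, -6.0, 3.7]
width: 11.4
```

```bash
python3 st.py
```

```text
16.9333 [631.4  127.    62.13] [-3.1404  0.0035  1.5178] F [-2.39 -5.99  3.67] T [-1.096  0.328  0.103] 11.403507031787527
lane x,y of tcp 84.41 -0.09 F lane -6.1 2.07
```

Request:
step_arm([
  [[0,0.05,1,0,0,0,0],[0,0.05,1,0,0,0,0],[0,0.05,1,0,0,0,0],[0,0,0,0,0,0,0]],
])

```text
clock: 17.27
eef_pos: [631.5, 129.2, 62.2]
tool_rot: [-3.14, 0.004, 1.517]
force: [-1.3, -5.9, 3.5]
width: 11.4
```

```bash
python3 st.py
```

```text
17.2667 [631.55 129.23  62.2 ] [-3.1403  0.0044  1.5174] F [-1.32 -5.94  3.5 ] T [-1.46   0.411  0.031] 11.403812409266635
lane x,y of tcp 86.65 -0.12 F lane -6.0 1.01
```

The plunger was met at TCP lane x of about 84 and is sliding at about 6 N. I'll push on to its solid end, 6 mm further.

Request:
step_arm([
  [[0,0.05,1,0,0,0,0],[0,0.05,1,0,0,0,0],[0,0.05,1,0,0,0,0],[0,0,0,0,0,0,0]],
])

```text
clock: 17.6
eef_pos: [631.7, 132.2, 62.2]
tool_rot: [-3.14, 0.004, 1.517]
force: [-0.5, -6.4, 3.8]
width: 10.9
```

```bash
python3 st.py
```

```text
17.6 [631.71 132.22  62.2 ] [-3.1404  0.0044  1.5174] F [-0.53 -6.44  3.76] T [-1.463  0.457  0.065] 10.887667276339506
lane x,y of tcp 89.64 -0.12 F lane -6.46 0.2
```

Request:
step_arm([
  [[0,0.05,1,0,0,0,0],[0,0.05,1,0,0,0,0],[0,0,0,0,0,0,0]],
])

```text
clock: 17.85
eef_pos: [631.7, 133.2, 62.3]
tool_rot: [-3.14, 0.006, 1.517]
force: [-2.5, -8.2, 5.2]
width: 11.1
```

```bash
python3 st.py
```

```text
17.85 [631.73 133.15  62.26] [-3.14   0.006  1.517] F [-2.52 -8.25  5.24] T [-1.767  0.471  0.09 ] 11.139432182229026
lane x,y of tcp 90.58 -0.09 F lane -8.37 2.09
```

Request:
step_arm([
  [[0,0.05,1,0,0,0,0],[0,0,0,0,0,0,0],[0,0,0,0,0,0,0]],
])

```text
clock: 18.1
eef_pos: [631.8, 133.3, 62.3]
tool_rot: [-3.14, 0.007, 1.517]
force: [-2.1, -9.7, 6.0]
width: 11.1
```

```bash
python3 st.py
```

```text
18.1 [631.77 133.26  62.34] [-3.1398  0.007   1.5165] F [-2.13 -9.67  5.99] T [-2.047  0.528  0.128] 11.111143693731547
lane x,y of tcp 90.69 -0.12 F lane -9.77 1.62
```

Request:
step_arm([
  [[0,0.05,1,0,0,0,0],[0,0,0,0,0,0,0],[0,0,0,0,0,0,0]],
])

```text
clock: 18.35
eef_pos: [631.8, 133.3, 62.4]
tool_rot: [-3.14, 0.008, 1.516]
force: [-2.6, -11.9, 7.1]
width: 11.5
```

```bash
python3 st.py; python3 look.py 9
```

```text
18.35 [631.76 133.34  62.39] [-3.1396  0.0082  1.5162] F [ -2.62 -11.86   7.12] T [-2.328  0.607  0.105] 11.476462197857959
lane x,y of tcp 90.77 -0.12 F lane -11.98 2.0
18.35 [631.76 133.34  62.39] [-3.1396  0.0082  1.5162] [ -2.62 -11.86   7.12] [-2.328  0.607  0.105] 11.476462197857959
lane x,y of tcp 90.7693031470054 -0.11543580147919712
```

View pics/scene9.png

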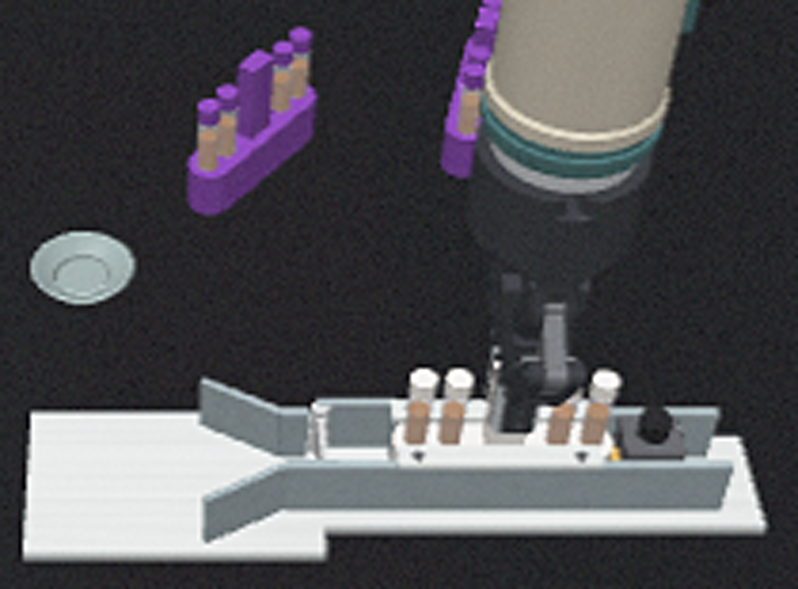

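View pics/top9.png

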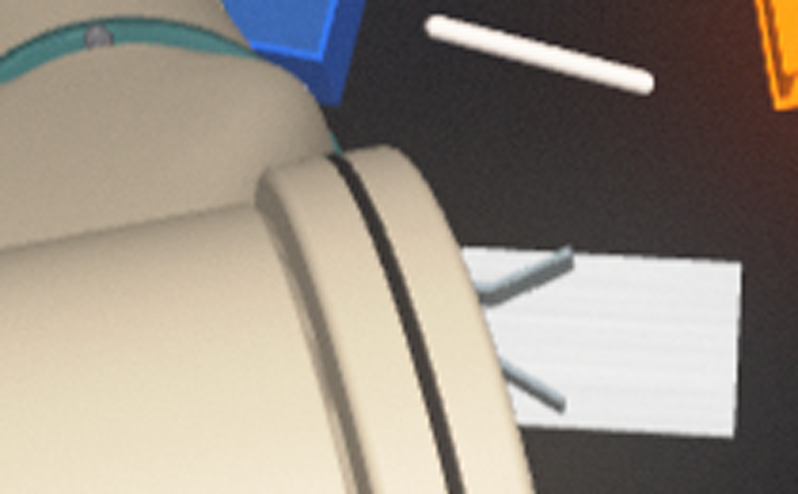

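The stop is solid: force rose from 9.8 to 12 N with under 0.1 mm of motion, about 6.5 mm after contact. The scene crop shows the flap shut at (318,430) and only a sliver of brass at (615,455). I'll relax the push force, then release.

Request:
step_arm([
  [[0,-0.05,-1,0,0,0,0],[0,-0.05,-1,0,0,0,0],[0,-0.05,-1,0.3,0,0,0],[0,0,0,0,0,0,0],[0,0,0,0,0,0,0]],
])

```text
clock: 18.87
eef_pos: [631.7, 133.1, 62.3]
tool_rot: [-3.14, 0.004, 1.517]
force: [-1.1, -6.6, 2.6]
width: 11.0
```

```bash
python3 st.py
```

```text
18.8667 [631.7  133.1   62.25] [-3.1402  0.0043  1.5172] F [-1.13 -6.59  2.56] T [-1.461  0.312  0.036] 11.047103259186251
lane x,y of tcp 90.53 -0.07 F lane -6.64 0.78
```

Request:
step_arm([
  [[0,-0.05,-1,0,0,0,0],[0,-0.05,-1,0,0,0,0],[0,0,0,0,0,0,0],[0,0,0,0,0,0,0]],
])

```text
clock: 19.2
eef_pos: [631.7, 133.0, 62.2]
tool_rot: [-3.141, 0.002, 1.518]
force: [-1.3, -5.5, -0.4]
width: 11.0
```

```bash
python3 st.py
```

```text
19.2 [631.7  133.02  62.17] [-3.1407e+00  1.9000e-03  1.5183e+00] F [-1.28 -5.53 -0.39] T [-1.248  0.299  0.062] 11.045419840890506
lane x,y of tcp 90.44 -0.07 F lane -5.58 0.99
```

Request:
step_arm([
  [[0,-0.05,-1,0,0,0,0],[0,0,0,0,0,0,0],[0,0,0,0,0,0,0],[0,0,0,0,0,0,0]],
])

```text
clock: 19.53
eef_pos: [631.7, 133.0, 62.2]
tool_rot: [-3.141, 0.001, 1.519]
force: [-0.8, -5.1, -2.2]
width: 10.9
```

```bash
python3 st.py
```

```text
19.5333 [631.74 133.03  62.16] [-3.1410e+00  5.0000e-04  1.5188e+00] F [-0.77 -5.05 -2.19] T [-1.111  0.158  0.026] 10.893674471595842
lane x,y of tcp 90.46 -0.11 F lane -5.08 0.5
```

Request:
step_arm([
  [[0,-0.05,-1,-0.3,0,0,0],[0,0,0,0,0,0,0],[0,0,0,0,0,0,0],[0,0,0,0,0,0,0]],
])

```text
clock: 19.87
eef_pos: [631.8, 132.9, 62.0]
tool_rot: [-3.141, -0.001, 1.519]
force: [-0.1, -2.9, -2.3]
width: 11.1
```

```bash
python3 st.py
```

```text
19.8667 [631.75 132.87  62.03] [-3.1414e+00 -6.0000e-04  1.5192e+00] F [-0.12 -2.88 -2.31] T [-0.688  0.253  0.02 ] 11.101266202683465
lane x,y of tcp 90.29 -0.13 F lane -2.88 -0.03
```

Request:
step_arm([
  [[0,-0.03,-0.5,-0.3,0,0,0],[0,0,0,0,0,0,0],[0.1,0,0,0,0,0,0],[0.15,0,0,0,0,0,0],[0.2,0,0,0,0,0,0],[0.3,0,0,0,0,0,0],[0.4,0,0,0,0,0,0],[0.4,0,0,0,0,0,0],[0.4,0,0,0,0,0,0]],
])

```text
clock: 20.62
eef_pos: [632.1, 132.0, 62.0]
tool_rot: [3.141, -0.0, 1.519]
force: [-0.1, -0.0, -0.3]
width: 34.3
```

```bash
python3 st.py; python3 look.py 10
```

```text
20.6167 [632.14 132.02  61.97] [ 3.1410e+00 -4.0000e-04  1.5188e+00] F [-0.05 -0.04 -0.3 ] T [-0.015 -0.033  0.012] 34.25226470298227
lane x,y of tcp 89.47 -0.56 F lane -0.04 0.05
20.6167 [632.14 132.02  61.97] [ 3.1410e+00 -4.0000e-04  1.5188e+00] [-0.05 -0.04 -0.3 ] [-0.015 -0.033  0.012] 34.25226470298227
lane x,y of tcp 89.46784325988726 -0.5571258898566189
```

View pics/scene10.png

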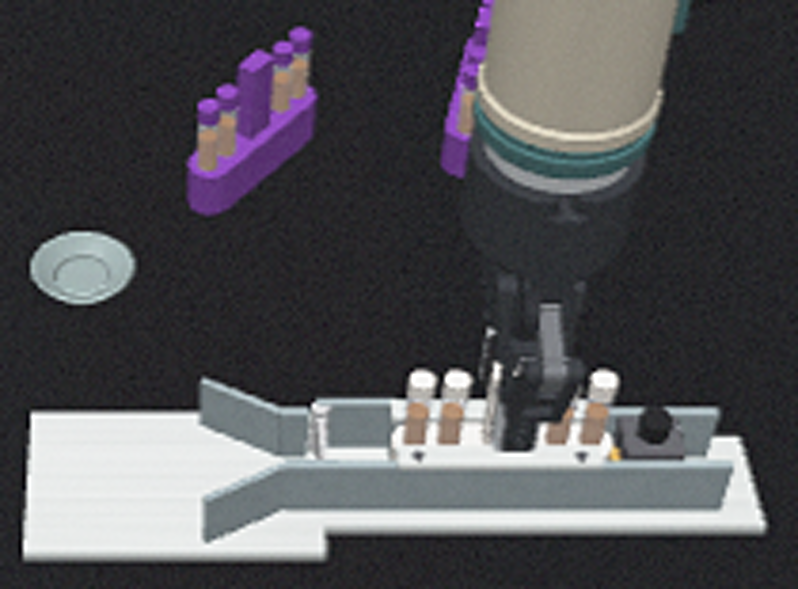

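Request:
step_arm([
  [[0.4,0,0,5,0,0,0],[0.4,0,0,10,0,0,0],[0.4,0,0,15,0,0,0],[0.4,0,0,20,0,0,0],[0.4,0,0,25,0,0,0],[0.4,0,0,25,0,0,0],[0.4,0,0,25,0,0,0],[0.4,-20,0,15,0,0,0],[0.4,-30,0,0,0,0,0],[0.4,-30,0,0,0,0,0]],
])

```text
clock: 21.55
eef_pos: [552.3, 132.2, 204.0]
tool_rot: [3.137, -0.002, 1.518]
force: [-0.5, 0.6, -1.2]
width: 34.3
```

Request:
step_arm([
  [[0.4,-30,-30,0,0,0,0],[0.4,-25,-35,0,0,0,0],[0.4,-10,-35,0,0,0,0],[0.4,0,-35,0,0,0,0],[0.4,0,-35,0,0,0,0],[0.4,0,-35,0,0,0,0],[0.4,0,-35,0,0,0,0],[0.4,0,-35,0,0,0,0],[0.4,0,-20,0,0,0,0],[0.4,0,0,0,0,0,0]],
])

```text
clock: 22.38
eef_pos: [487.7, -167.8, 202.6]
tool_rot: [3.14, 0.004, 1.51]
force: [-0.3, 0.1, -0.9]
width: 33.9
```

```bash
python3 look.py 11; python3 caps.py 11 6 89
python3 - <<'E'
import numpy as np,cv2
f=np.load("top11.npz")["im"];cv2.imwrite("pics/top11f.png",f[:,:,::-1])
cv2.imwrite("pics/top11z.png",cv2.resize(f[190:240,165:310],None,fx=5.5,fy=5.5,interpolation=cv2.INTER_CUBIC)[:,:,::-1])
E
```

```text
22.3833 [ 487.75 -167.79  202.57] [3.1404 0.0035 1.5103] [-0.33  0.1  -0.93] [-0.028 -0.054 -0.046] 33.8610414282614
lane x,y of tcp -217.47296431835332 127.95138933154973
top -44 37 mean [46.  -0.3 74.3] circ [46.1 -0.7] 6.4
top -27 40 mean [62.8 -0.1 74.6] circ [62.9 -0.4] 6.2
top 27 40 mean [1.171e+02 1.000e-01 7.460e+01] circ [117.6   0.2] 6.2
top 44 39 mean [133.3   0.2  74.6] circ [133.6   0. ] 6.2
top top face 147 [[36.5, -11.5, 27.6], [79.3, 1.4, 30.4], [142.5, 9.3, 32.4]]
scene -44 38 mean [44.1 -1.3 74.1] circ [44.1 -0.2] 7.4
scene -27 38 mean [61.3 -1.3 74.2] circ [61.5  0.8] 7.6
scene 27 37 mean [114.6  -1.4  74.9] circ [114.5   0.5] 7.5
scene 44 38 mean [131.5  -1.5  74.3] circ [131.3  -1.2] 6.6
scene top face 103 [[34.6, -10.4, 28.2], [78.7, 2.9, 30.3], [141.3, 10.2, 32.5]]
```

View pics/top11z.png

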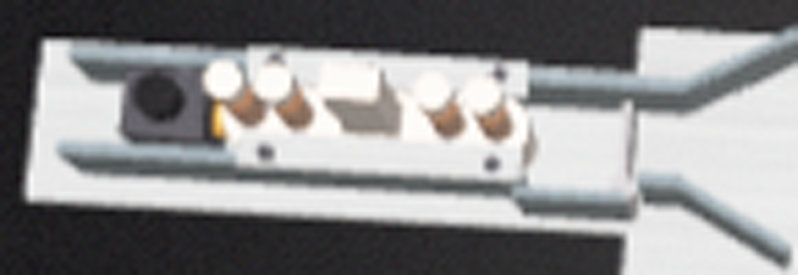

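View pics/scene11.png

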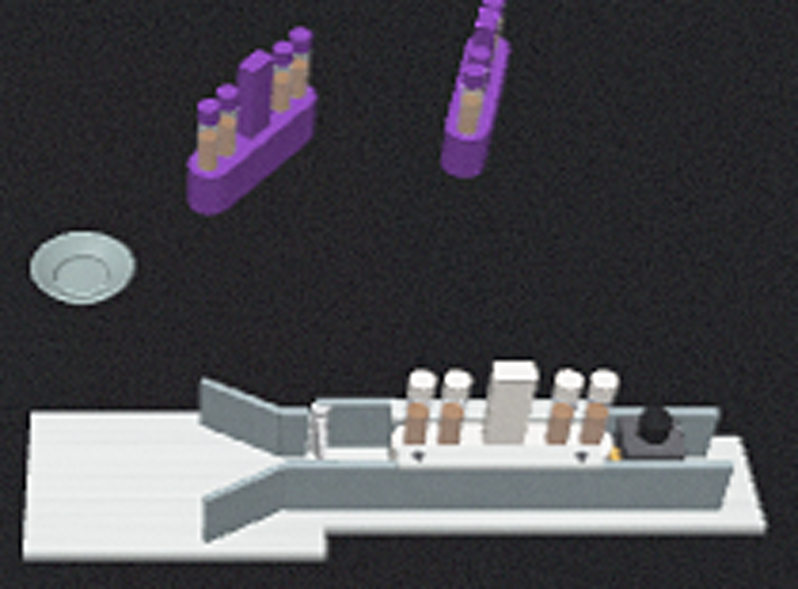

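```bash
for k in 9 10 11; do echo $k; python3 caps.py $k 6 89.5 | grep scene; done
python3 - <<'E'
import numpy as np,cv2
a=np.load("scene9.npz")["im"];b=np.load("scene11.npz")["im"]
# shift of rear pair of caps region
def crop(i):return cv2.cvtColor(i[255:284,382:407],cv2.COLOR_RGB2GRAY).astype(np.float32)
print(cv2.phaseCorrelate(crop(a),crop(b)))
c0=np.load("scene0.npz")["im"]
x,y,w,h=430,255,40,35
o=np.hstack([cv2.resize(i[y:y+h,x:x+w],None,fx=6,fy=6,interpolation=cv2.INTER_CUBIC) for i in(c0,a,b)])
cv2.imwrite("pics/cmp.png",o[:,:,::-1])
E
```

```text
9
scene -44 40 mean [44.7 -2.  75.6] circ [45.  -1.2] 6.8
scene -27 42 mean [61.8 -1.8 74.7] circ [62.3 -0.6] 7.0
scene 44 40 mean [132.9  -1.3  74.7] circ [131.3   0.3] 8.0
scene top face 104 [[34.1, -14.6, 28.4], [78.8, 1.3, 30.8], [142.7, 10.4, 32.4]]
10
scene -44 35 mean [44.1 -1.3 74.8] circ [43.1  0.5] 7.7
scene -27 39 mean [61.2 -1.4 74.5] circ [60.6  0.3] 7.4
scene 44 40 mean [131.7  -1.5  74. ] circ [132.5  -0. ] 6.9
scene top face 90 [[34.1, -11.4, 28.5], [75.2, 1.5, 30.5], [142.4, 10.3, 32.5]]
11
scene -44 38 mean [44.1 -1.3 74.1] circ [44.1 -0.2] 7.4
scene -27 38 mean [61.3 -1.3 74.2] circ [61.5  0.8] 7.6
scene 27 37 mean [114.6  -1.4  74.9] circ [114.5   0.5] 7.5
scene 44 38 mean [131.5  -1.5  74.3] circ [131.3  -1.2] 6.6
scene top face 102 [[34.7, -9.0, 28.2], [78.7, 3.0, 30.3], [141.3, 10.2, 32.5]]
((0.11538345114374948, 0.10791550904792935), 1.0150594126383463)
```

View pics/cmp.png

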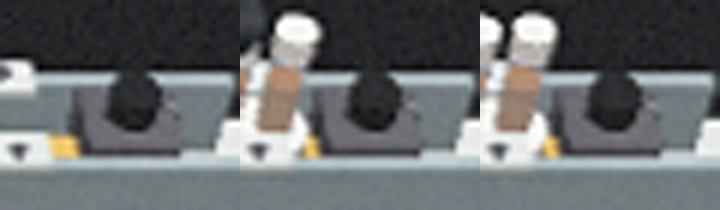

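The last panel shows the tubes upright and the same sliver of brass still showing as when fully pressed. Finally, I'll check that the other things are unmoved, then hand in.

Run:
```python
import numpy as np,cv2
a=np.load("scene0.npz")["im"].astype(int);b=np.load("scene11.npz")["im"].astype(int)
d=(cv2.GaussianBlur(abs(a-b).max(2).astype(np.uint8),(5,5),0)>35).astype(np.uint8)
n,l,s,c=cv2.connectedComponentsWithStats(d)
print([tuple(x) for x in s[1:] if x[4]>15])
from cell import ctrl
st=ctrl.read_state();print(st["qd"].round(3),st["clock"])
```

```text
[(np.int32(0), np.int32(0), np.int32(79), np.int32(85), np.int32(3170)), (np.int32(201), np.int32(0), np.int32(62), np.int32(93), np.int32(4108)), (np.int32(291), np.int32(0), np.int32(3), np.int32(13), np.int32(24)), (np.int32(309), np.int32(0), np.int32(4), np.int32(6), np.int32(17)), (np.int32(299), np.int32(0), np.int32(60), np.int32(39), np.int32(974)), (np.int32(293), np.int32(23), np.int32(7), np.int32(18), np.int32(93)), (np.int32(330), np.int32(29), np.int32(5), np.int32(18), np.int32(40)), (np.int32(234), np.int32(126), np.int32(12), np.int32(23), np.int32(158)), (np.int32(241), np.int32(160), np.int32(14), np.int32(16), np.int32(107)), (np.int32(372), np.int32(199), np.int32(55), np.int32(36), np.int32(1661)), (np.int32(382), np.int32(254), np.int32(62), np.int32(27), np.int32(1059))]
[-0.038 -0.001 -0.028  0.013 -0.005 -0.002 -0.005] 22.4833
```

View pics/top11f.png

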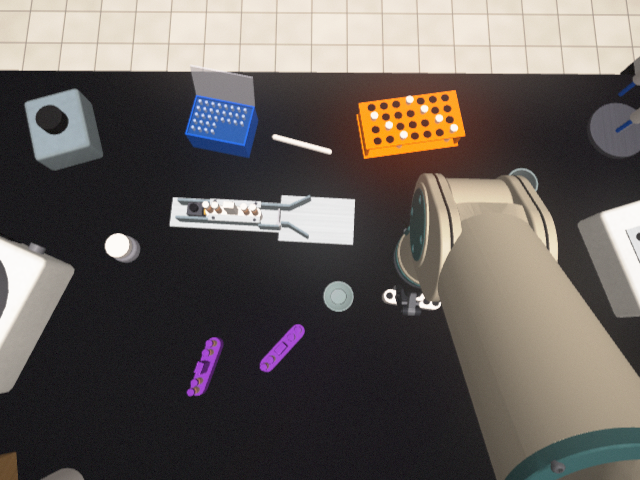

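Only the arm and the carrier changed. One still step to settle, then hand in.

Request:
step_arm([
  [[0.4,0,0,10,0,0,0],[0.4,0,0,0,0,0,0],[0.4,0,0,0,0,0,0],[0.4,0,0,0,0,0,0]],
])

```text
clock: 22.82
eef_pos: [488.6, -160.5, 212.3]
tool_rot: [3.141, 0.0, 1.521]
force: [-0.2, 0.8, -0.3]
width: 34.2
```

```bash
python3 -c "
from cell import ctrl
print(ctrl.finish_job())"
```

```text
the job is handed in; nothing more can be done
None
```

The carrier with the tubes is in the lane, with the plunger pressed to its solid end and the flap shut behind it. The job was handed in at about 23 s of the 69 s allowed.

- **Loading:** I gripped the carrier by its tab, stood it on the apron at the flared mouth and pushed it in past the flap. While the flap was open it pressed the carrier sideways. I corrected for that, but the carrier probably touched the side walls lightly, with a sideways force of about 5 N.
- **Plunger:** The carrier met it at about 139 mm along the lane and it slid at about 6 N. The force then rose from about 8 to 12 N with only 0.2 mm more motion. Total travel after contact was about 6.4 mm, which agrees with the stated 6 mm.
- **Forces:** The largest push I measured was about 12 N along the lane and about 14 N in total, under the 25 N limit.
- **Last checks:** Both cameras show the flap shut, the tubes upright and the carrier centred. Its front end is at about 143–145 mm and its rear is past 33 mm. Comparing the scene pictures from before and after, only the carrier and the arm changed. The arm was clear of everything at hand-in.
- **Small disagreement:** The tube caps moved back about 0.7 mm when I relaxed the push and let go. I took this to be the carrier settling level; a gap of well under 1 mm to the plunger tip can't be ruled out. The two cameras disagree by about 2 mm along the lane, which is within their calibration.

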